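# Lock the last quarter-turn fastener on the scanner's access cover

### The arm

A 6-joint arm with a two-finger parallel gripper is mounted at the origin on the work surface. World frame = base frame: x ahead of the robot, y to its left, z up, the work surface at z = 0. Lengths are in m, angles in rad, forces in N, time in s.
With the tool pointing down it reaches from about 0.35 to 0.775 m from the base axis. Payload 5.5 kg.
Tool frame: the origin (TCP) lies at the very end of the fingers, on their centre line; the grasp point (between the pads) lies 19 mm behind it (grip_point_offset is the distance from the TCP to the grasp point, in m); z points along the fingers, y is the direction in which the jaws open and shut (so a half turn about z gives the same grasp; the last joint's range is limited). The gripper opens to 85 mm and grips with 20 to 120 N. Pads are 22 mm wide; open, the fingers measure 114 mm over their backs; the gripper's body (76 mm by 85 mm) begins 54 mm behind the grasp point. The pads swing forward as they close: fully open they stand 13 mm farther back than shut.
Start: joints at [-1.276, 0.313, 0.046, 1.304, 0, 1.431], TCP at [0.242, -0.522, 0.231] pointing down, gripper open.
Joint ranges: [-2.76, 2.76], [-0.86, 1.69], [-1.03, 1.26], [-2.2, 2.34], [-1.47, 1.5], [-3.14, 3.14]. Speed limits (rad/s): [2.57, 2.57, 3.14, 3.14, 3.14, 3.14].

### API

Orientations are given as a unit quaternion [w, x, y, z].
In Python, from workcell import * gives the robot as it stands.
- The arm moves only by the shell command python3 -m crank 'ROWS' [OPENING] [FORCE]. ROWS is a JSON object of lists of equal length, an entry for each row: "travel": the shift along the tool's x, y, z in units of 40 mm (1.0 is 40 mm), a list of three; "turn": the turn about the tool's z in rad. In form: {"travel": [[x, y, z], ...], "turn": [turn, ...]}. A call has 1 to 5 rows; each row is the pose to reach, as a shift and turn from the pose commanded when the call began, along the tool's axes at that moment; what a row does not reach only later rows make up. A row lasts 1/12 s, in which the tool goes at most 41.7 mm and 7.16 degrees, less where a joint would pass 70% of its speed; a pose out of reach is approached as far as the arm can. A call with a gripper value outside its range is refused whole. OPENING is the finger opening in mm, from 0 to 85.4, set as the call begins (- or left out, the last holds). The fingers move at their own pace and stop on an object; FORCE is the grip in N (left out, the last holds). Time passes only in rows, so rows that repeat a pose let the fingers close. It gives the time, the measured TCP pose, the force and the opening at its end, in the units of the state.
- get_state(): the state, without advancing time (a new reading comes with each control period).
- read_camera(name): name is "scene" or "top"; returns a dict with "image" (420x560x3 uint8, red, green, blue), "K" (3x3 intrinsics, pixels), "R" (3x3) and "t" (3): a world point X has camera coordinates R X + t. Camera axes: x right, y down, z forward; pixel columns grow to the right and rows downward; lengths in m; the calibration is good to about 2 mm. A picture is of the moment at which its call begins. There is no depth.
- hand_in(): hands the job in, once; it reports no verdict.
The state is a dict: "clock": time; "joint_pos": joint angles; "qvel": joint speeds; "tau": joint torques, N m; "tcp_pos": TCP position; "orientation": TCP orientation; "wrist_force": force on the tool from outside, world axes, zero at the start; "ft_torque": the same for the moment, N m; "finger_gap": finger opening in m.
Only numpy, scipy, OpenCV 4.12 (cv2) and the standard library are available. Lean on these libraries where they do the work, as an engineer would, in place of code of your own. Each camera call takes 0.05 s, during which the arm holds its last target. There are 200 camera calls.

### The job

The grey access cover on the red scanner head is held by three yellow quarter-turn fasteners, and one of them has been left open, its wing standing across its white mark. Turn that wing clockwise, as seen from above, until it drops into its locked detent in line with its mark like the other two, then let go; leave the other two locked.

Things in the scene. Friction and masses are not known exactly. Their poses are not given: they have to be found in the camera images.
- fastener_a_grip (a point): The open fastener's grip point, on its upright turning axis: 12 mm below the top of its yellow wing (bar 40 mm long, 12 thick, 36 high), 33 mm above the grey cover (3 mm lower once locked). Below it: steel hub 32 mm wide, top 23 mm under this point, and a fixed black disc 66 mm wide, 4 mm thick. Turns with the wing: x along the bar (end with the red stripe on top), y across its thickness, z up.
- fastener_a (a joint): Turn (rad) of the open fastener: starts 0 to 0.2 (wing roughly across the white mark on its black disc), grows clockwise seen from above, stop at 1.571 (locked, striped end at the mark). Light friction, about 0.02 N m: it stays where left up to about 1.2; beyond about 1.3 a spring pulls it home as it sinks 3 mm into the detent.
- fastener_b (a joint): Turn (rad, same sense) of a second, alike fastener, already locked: 1.571; must stay so. The three stand at least 120 mm apart on the flat cover (165 x 235 mm, top 124 mm above the bench) of the red scanner head, which is fixed. Which of the three places holds the open one varies.
- fastener_c (a joint): Turn (rad, same sense) of the third, alike fastener on the same cover, already locked: 1.571; must stay so.

How it is judged:
By the outcome, as a careful person would: the job done as asked, in the order asked, and still so for the second after the job is handed in, with the robot touching nothing.
It also fails if it takes over 32 s, if anything falls off the work surface, if the arm or the gripper's body presses on something with over 40 N, if the wrist force passes 120 N, or if a joint passes its speed limit or range.

## Working session

There is one attempt and no reset: what is moved stays moved. The work goes in short steps, Python scripts to look and compute and a shell command to move; the robot and the scene stay as the last step left them, time stands still between calls to the robot, and variables do not carry over. Pictures are saved under pics/ and viewed, about 8 in all and at most 12, crops included, and the job is handed in when it is done.

```bash
mkdir -p pics; python3 - <<'E'
from workcell import *
import cv2,numpy as np
s=get_state();print(s)
for n in("top","scene"):
    c=read_camera(n);cv2.imwrite(f"pics/{n}0.png",c["image"][:,:,::-1]);np.savez(f"{n}.npz",**{k:c[k] for k in("K","R","t")})
    print(n,c["K"],c["R"],c["t"])
E
```

```text
{'clock': 0.0, 'joint_pos': array([-1.27558714e+00,  3.14022508e-01,  4.49977450e-02,  1.30361060e+00,
       -3.17485126e-05,  1.43122109e+00]), 'qvel': array([-0.00146987,  0.00058262,  0.00139334,  0.00103423, -0.0003302 ,
        0.00092409]), 'tau': array([ 1.67680259e-04, -4.80633831e+01,  2.98529005e+01,  1.94834545e-02,
       -2.43677805e-04,  7.69909150e-07]), 'tcp_pos': array([ 0.24204482, -0.52101398,  0.23040398]), 'orientation': array([-9.15499717e-04,  9.76462812e-01,  2.15683869e-01, -8.73080029e-05]), 'wrist_force': array([ 0.0485964 ,  0.13673394, -0.60737319]), 'ft_torque': array([-0.01219328, -0.01460355, -0.03086584]), 'finger_gap': 0.08549539378672474}
top [[529.41063333   0.         283.92960868]
 [  0.         529.41063333 203.73237323]
 [  0.           0.           1.        ]] [[-0.00429152 -0.99977785 -0.0206357 ]
 [-0.99609183  0.00609438 -0.08811313]
 [ 0.08821932  0.02017691 -0.9958967 ]] [0.08587158 0.57988424 1.01042212]
scene [[465.27742179   0.         277.73031332]
 [  0.         465.27742179 209.30860034]
 [  0.           0.           1.        ]] [[-0.09663017  0.99530553 -0.00543237]
 [ 0.7683663   0.07112603 -0.63604585]
 [-0.63267356 -0.06563527 -0.77163215]] [-0.00465427 -0.31547505  1.20197659]
```

View pics/top0.png

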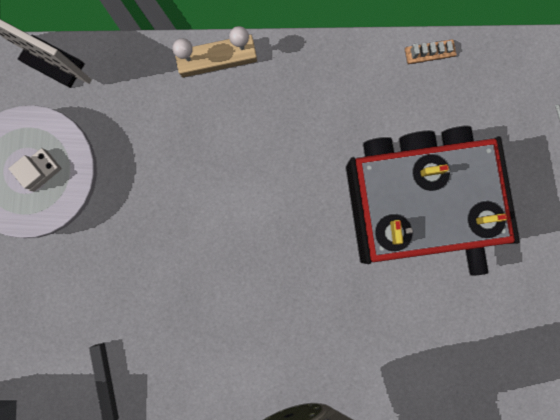

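View pics/scene0.png

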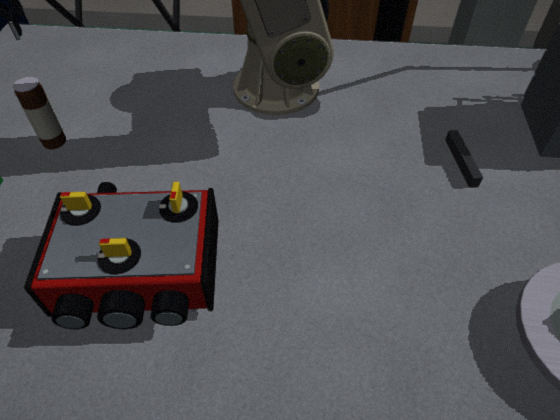

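The open fastener is at about (396,233) in the top picture and (177,205) in the scene picture. The other two lie along their marks. I'll crop in on it.

```bash
python3 - <<'E'
import cv2,numpy as np
a=cv2.imread("pics/top0.png")[205:265,362:432];b=cv2.imread("pics/scene0.png")[175:235,145:215]
f=lambda a:cv2.resize(a,None,fx=8,fy=8,interpolation=cv2.INTER_CUBIC)[:, :]
A=f(a);B=f(b)
for I,(u0,v0) in((A,(362,205)),(B,(145,175))):
    for k in range(0,70,10):
        cv2.putText(I,str(u0+k),(k*8,10),0,.35,(255,255,255),1);cv2.line(I,(k*8,12),(k*8,18),(255,255,255),1)
    for k in range(0,60,10): cv2.putText(I,str(v0+k),(0,k*8+4),0,.35,(0,255,255),1)
cv2.imwrite("pics/cropA.png",A);cv2.imwrite("pics/cropB.png",B)
E
```

```text
(no output)
```

View pics/cropA.png

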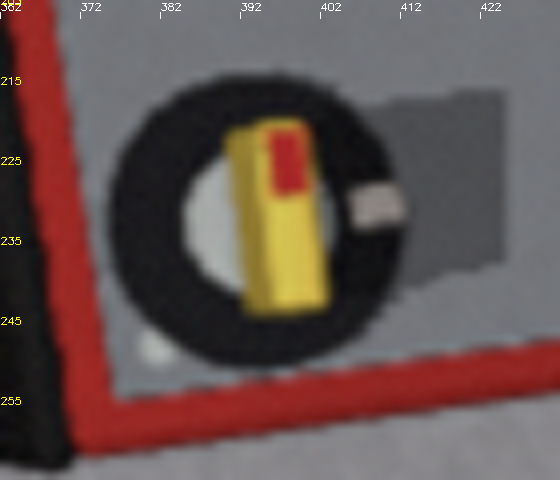

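View pics/cropB.png

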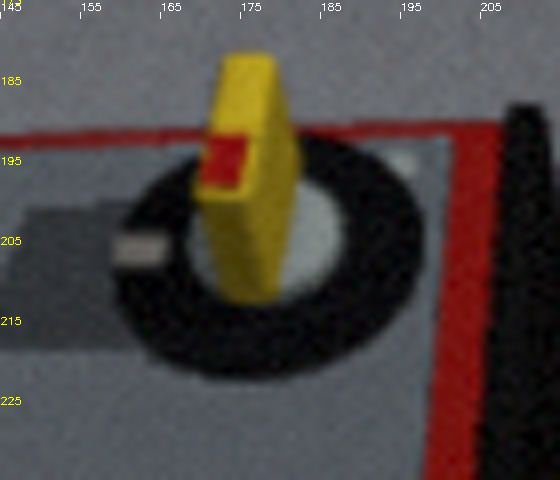

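The top crop shows the wing's top centre at about (398.1,231.3). Its striped end is up at (397.0,219.6), the disc centre is at about (393.7,232.1) and the mark is to the right at (408.8,230.3). In the scene crop the wing's top is at (173.8,189.8) and the disc at (178.2,206.6).

```bash
cat > h.py <<'E'
import numpy as np
def ray(n,u,v,z):
    c=np.load(n+".npz");C=-c["R"].T@c["t"];d=c["R"].T@np.linalg.inv(c["K"])@[u,v,1]
    return C+d*(z-C[2])/d[2]
E
python3 - <<'E'
from h import *
from workcell import *
from scipy.spatial.transform import Rotation as Ro
o=lambda p,a,b:(p[0]+(a+.5)/8-.5,p[1]+(b+.5)/8-.5)
T=(362,205);S=(145,175)
for nm,n,P,pts,z in[("wing","top",T,[(292,214)],.169),("disc","top",T,[(257,220)],.128),("wing","scene",S,[(233.5,122)],.169),("disc","scene",S,[(269,256)],.128),("mark","top",T,[(378,206)],.128),("red","top",T,[(283,120)],.169),("far","top",T,[(300,308)],.169),("redS","scene",S,[(221,188)],.169),("farS","scene",S,[(246,56)],.169)]:
    print(nm,n,[ray(n,*o(P,*p),z).round(4) for p in pts])
s=get_state();q=s["orientation"];print(Ro.from_quat(np.roll(q,-1)).as_matrix().round(3))
E
```

```text
wing top [array([ 0.5202, -0.1108,  0.169 ])]
disc top [array([ 0.5204, -0.1111,  0.128 ])]
wing scene [array([ 0.52  , -0.1123,  0.169 ])]
disc scene [array([ 0.5209, -0.1119,  0.128 ])]
mark top [array([ 0.5233, -0.1376,  0.128 ])]
red top [array([ 0.5399, -0.1094,  0.169 ])]
far top [array([ 0.5006, -0.112 ,  0.169 ])]
redS scene [array([ 0.5375, -0.1106,  0.169 ])]
farS scene [array([ 0.5019, -0.1141,  0.169 ])]
[[ 0.907  0.421 -0.   ]
 [ 0.421 -0.907  0.002]
 [ 0.    -0.002 -1.   ]]
```

```bash
python3 -c "
from h import *
print(ray('scene',53,147,0),[ray('scene',28,82,z) for z in(.1,.15,.2)])"
```

```text
[ 0.27022173 -0.48486442  0.        ] [array([ 0.16863576, -0.546798  ,  0.1       ]), array([ 0.23514591, -0.49472725,  0.15      ]), array([ 0.30165605, -0.44265649,  0.2       ])]
```

```bash
python3 -m crank '{"travel":[[0.8,-0.5,-0.2],[1.6,-1.0,-0.3],[2.4,-1.45,-0.3],[3.2,-1.95,-0.3],[4.0,-2.4,-0.3]],"turn":[0,0,0,0,0]}' 50 30
python3 -m crank '{"travel":[[0.8,-0.5,0],[1.6,-1.0,0],[2.4,-1.45,0],[3.2,-1.95,0],[4.0,-2.4,0]],"turn":[0,0,0,0,0]}'
python3 -m crank '{"travel":[[0.8,-0.5,0],[1.6,-1.0,0],[2.4,-1.45,0],[2.62,-1.57,0],[2.62,-1.57,0]],"turn":[0,0,0,0,0]}'
for i in 1 2 ; do :; done
python3 -m crank '{"travel":[[0,0,0],[0,0,0],[0,0,0],[0,0,0],[0,0,0]],"turn":[-0.12,-0.24,-0.36,-0.48,-0.6]}'
python3 -m crank '{"travel":[[0,0,0],[0,0,0],[0,0,0],[0,0,0],[0,0,0]],"turn":[-0.12,-0.24,-0.36,-0.48,-0.6]}'
python3 -m crank '{"travel":[[0,0,0],[0,0,0],[0,0,0],[0,0,0],[0,0,0]],"turn":[-0.12,-0.24,-0.36,-0.48,-0.6]}'
python3 -m crank '{"travel":[[0,0,0],[0,0,0],[0,0,0],[0,0,0],[0,0,0]],"turn":[-0.12,-0.24,-0.36,-0.48,-0.6]}'
python3 -m crank '{"travel":[[0,0,0],[0,0,0],[0,0,0],[0,0,0],[0,0,0]],"turn":[-0.12,-0.24,-0.36,-0.386,-0.386]}'
cat > need.py <<'E'
import sys
from workcell import *
from h import *
from scipy.spatial.transform import Rotation as Ro
s=get_state();R=Ro.from_quat(np.roll(s["orientation"],-1)).as_matrix()
g=np.array([float(a) for a in sys.argv[1:4]])
print("clock",s["clock"],"tcp",s["tcp_pos"].round(4),"xangle",np.degrees(np.arctan2(R[1,0],R[0,0])).round(2),"tilt",R[:,2].round(4),"F",s["wrist_force"].round(1),"gap",round(s["finger_gap"],4))
print("units",((R.T@(g-s["tcp_pos"]))/.04).round(3),"q",s["joint_pos"].round(3))
E
python3 need.py 0.5204 -0.1114 0.140
```

```text
clock: 0.52
tcp_pos: [0.3472, -0.3653, 0.243]
orientation: [-0.0, 0.977, 0.215, -0.0]
wrist_force: [1.2, -0.3, 0.0]
finger_gap: 0.0501
clock: 0.93
tcp_pos: [0.4519, -0.2106, 0.2431]
orientation: [-0.0, 0.976, 0.216, -0.0]
wrist_force: [0.4, -0.8, -0.9]
finger_gap: 0.0502
clock: 1.35
tcp_pos: [0.5211, -0.1091, 0.2427]
orientation: [-0.0, 0.976, 0.218, -0.0]
wrist_force: [-1.1, 0.2, -0.8]
finger_gap: 0.0502
clock: 1.77
tcp_pos: [0.5192, -0.1128, 0.243]
orientation: [-0.0, 0.868, 0.497, -0.001]
wrist_force: [0.5, 0.7, -1.0]
finger_gap: 0.0503
clock: 2.18
tcp_pos: [0.5192, -0.1129, 0.243]
orientation: [-0.0, 0.683, 0.731, -0.0]
wrist_force: [-0.4, -1.2, 0.2]
finger_gap: 0.0501
clock: 2.6
tcp_pos: [0.5192, -0.1129, 0.243]
orientation: [-0.0, 0.436, 0.9, -0.0]
wrist_force: [0.8, 0.1, 0.2]
finger_gap: 0.0499
clock: 3.02
tcp_pos: [0.5192, -0.1129, 0.243]
orientation: [-0.0, 0.151, 0.989, -0.0]
wrist_force: [-0.3, -0.9, -0.1]
finger_gap: 0.05
clock: 3.43
tcp_pos: [0.5193, -0.1128, 0.243]
orientation: [-0.0, -0.039, 0.999, -0.0]
wrist_force: [0.2, -1.0, -0.3]
finger_gap: 0.0499
clock 3.4333 tcp [ 0.5193 -0.1128  0.243 ] xangle -175.53 tilt [-9.e-04 -3.e-04 -1.e+00] F [ 0.2 -1.  -0.3] gap 0.0499
units [-0.033  0.032  2.576] q [-3.650e-01  2.260e-01 -4.200e-02  1.304e+00 -1.000e-03 -4.430e-01]
```

```bash
python3 -m crank '{"travel":[[-0.03,0.03,0.4],[-0.03,0.03,0.8],[-0.03,0.03,1.2],[-0.03,0.03,1.5],[-0.03,0.03,1.7]],"turn":[0,0,0,0,0]}'
python3 -m crank '{"travel":[[0,0,0.25],[0,0,0.5],[0,0,0.7],[0,0,0.85],[0,0,0.85]],"turn":[0,0,0,0,0]}'
python3 need.py 0.5204 -0.1114 0.140
python3 - <<'E'
from workcell import *
import cv2
o=[]
for n,(u,v) in(("top",(395,230)),("scene",(175,195))):
    a=read_camera(n)["image"][v-60:v+60,u-50:u+50,::-1];o.append(cv2.resize(a,None,fx=4,fy=4,interpolation=cv2.INTER_CUBIC))
cv2.imwrite("pics/down.png",cv2.hconcat(o))
E
```

```text
clock: 3.85
tcp_pos: [0.52, -0.1108, 0.1737]
orientation: [-0.001, -0.038, 0.999, 0.0]
wrist_force: [0.6, 0.4, -0.3]
finger_gap: 0.0499
clock: 4.27
tcp_pos: [0.5205, -0.11, 0.1399]
orientation: [-0.001, -0.039, 0.999, 0.0]
wrist_force: [-0.1, -0.6, -0.1]
finger_gap: 0.0499
clock 4.2667 tcp [ 0.5205 -0.11    0.1399] xangle -175.47 tilt [-1.9e-03  6.0e-04 -1.0e+00] F [-0.1 -0.6 -0.1] gap 0.0499
units [ 0.005 -0.034 -0.002] q [-0.359  0.278 -0.232  1.063 -0.    -0.438]
```

View pics/down.png

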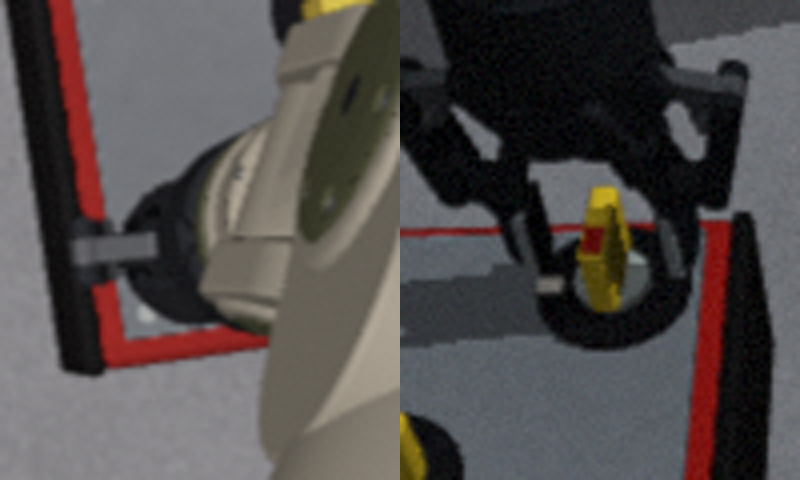

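The jaws straddle the open wing with the tips just above the hub. Next I shift 1.4 mm in y, close, and check.

```bash
python3 -m crank '{"travel":[[0,-0.034,0],[0,-0.034,0]],"turn":[0,0]}'
python3 -m crank '{"travel":[[0,0,0],[0,0,0],[0,0,0],[0,0,0],[0,0,0]],"turn":[0,0,0,0,0]}' 0 30
python3 -m crank '{"travel":[[0,0,0],[0,0,0],[0,0,0]],"turn":[0,0,0]}'
python3 need.py 0.5204 -0.1114 0.140
```

```text
clock: 4.53
tcp_pos: [0.5219, -0.1119, 0.142]
orientation: [0.001, -0.04, 0.999, -0.0]
wrist_force: [0.2, -0.2, 1.0]
finger_gap: 0.05
clock: 4.95
tcp_pos: [0.5215, -0.1117, 0.1416]
orientation: [0.0, -0.04, 0.999, -0.0]
wrist_force: [-0.7, -0.6, 0.9]
finger_gap: 0.011
clock: 5.2
tcp_pos: [0.5215, -0.1116, 0.1415]
orientation: [0.0, -0.04, 0.999, -0.0]
wrist_force: [-1.2, 0.4, 3.3]
finger_gap: 0.0114
clock 5.2 tcp [ 0.5215 -0.1116  0.1415] xangle -175.46 tilt [ 4.e-04 -2.e-04 -1.e+00] F [-1.2  0.4  3.3] gap 0.0114
units [0.027 0.008 0.038] q [-0.361  0.277 -0.228  1.065 -0.    -0.441]
```

```bash
python3 -m crank '{"travel":[[0,0,0],[0,0,0],[0,0,0],[0,0,0],[0,0,0]],"turn":[0.08,0.16,0.24,0.32,0.4]}'
python3 -m crank '{"travel":[[0,0,0],[0,0,0],[0,0,0],[0,0,0],[0,0,0]],"turn":[0.08,0.16,0.24,0.32,0.4]}'
python3 -m crank '{"travel":[[0,0,0],[0,0,0],[0,0,0],[0,0,0],[0,0,0]],"turn":[0.08,0.16,0.24,0.32,0.4]}'
python3 need.py 0.5204 -0.1114 0.140; python3 -c "
from workcell import *;print(get_state()['ft_torque'])"
```

```text
clock: 5.62
tcp_pos: [0.5214, -0.1123, 0.1415]
orientation: [0.0, 0.162, 0.987, -0.001]
wrist_force: [-0.7, -2.7, 1.9]
finger_gap: 0.0117
clock: 6.03
tcp_pos: [0.5211, -0.113, 0.1415]
orientation: [0.0, 0.355, 0.935, -0.002]
wrist_force: [-2.9, -4.2, 2.7]
finger_gap: 0.0112
clock: 6.45
tcp_pos: [0.5205, -0.1134, 0.1409]
orientation: [0.0, 0.534, 0.846, -0.002]
wrist_force: [-2.9, -5.6, 1.4]
finger_gap: 0.011
clock 6.45 tcp [ 0.5205 -0.1134  0.1409] xangle 115.48 tilt [-0.0021 -0.0037 -1.    ] F [-2.9 -5.6  1.4] gap 0.011
units [0.045 0.019 0.024] q [-0.363  0.278 -0.229  1.065 -0.004  0.763]
[-1.20542963  0.70301059 -0.01037996]
```

```bash
python3 -m crank '{"travel":[[0,0,0.01],[0,0,0.03],[0,0,0.05],[0,0,0.07],[0,0,0.07]],"turn":[0.08,0.16,0.24,0.32,0.34]}'
python3 -m crank '{"travel":[[0,0,0],[0,0,0]],"turn":[0,0]}'
python3 need.py 0.5204 -0.1114 0.140; python3 -c "
from workcell import *;print(get_state()['ft_torque'])"
python3 -m crank '{"travel":[[0,0,0],[0,0,0],[0,0,0],[0,0,0],[0,0,0]],"turn":[0,0,0,0,0]}' 50
python3 -m crank '{"travel":[[0,0,-0.4],[0,0,-0.9],[0,0,-1.5],[0,0,-2.0],[0,0,-2.5]],"turn":[0,0,0,0,0]}'
python3 need.py 0.5204 -0.1114 0.140
python3 - <<'E'
from workcell import *
import cv2
o=[]
for n,(u,v) in(("top",(430,210)),("scene",(135,215))):
    a=read_camera(n)["image"][v-70:v+70,u-80:u+80,::-1];o.append(cv2.resize(a,None,fx=2.5,fy=2.5,interpolation=cv2.INTER_CUBIC))
cv2.imwrite("pics/up.png",cv2.hconcat(o))
E
```

```text
clock: 6.87
tcp_pos: [0.52, -0.1135, 0.1393]
orientation: [0.001, 0.669, 0.744, -0.003]
wrist_force: [-6.9, -7.1, 8.8]
finger_gap: 0.0111
clock: 7.03
tcp_pos: [0.52, -0.1136, 0.1393]
orientation: [0.001, 0.667, 0.745, -0.003]
wrist_force: [-7.6, -6.2, 7.8]
finger_gap: 0.0115
clock 7.0333 tcp [ 0.52   -0.1136  0.1393] xangle 96.29 tilt [-0.0025 -0.0046 -1.    ] F [-7.6 -6.2  7.8] gap 0.0115
units [ 0.053  0.016 -0.019] q [-0.363  0.278 -0.233  1.06  -0.005  1.098]
[-1.3044509   1.46287899  0.66882532]
clock: 7.45
tcp_pos: [0.5214, -0.1114, 0.1382]
orientation: [-0.0, 0.667, 0.745, 0.0]
wrist_force: [-0.2, -0.3, -0.1]
finger_gap: 0.0499
clock: 7.87
tcp_pos: [0.5214, -0.1114, 0.2395]
orientation: [0.0, 0.667, 0.745, 0.0]
wrist_force: [0.5, -0.4, -0.6]
finger_gap: 0.0499
clock 7.8667 tcp [ 0.5214 -0.1114  0.2395] xangle 96.31 tilt [ 2.e-04 -0.e+00 -1.e+00] F [ 0.5 -0.4 -0.6] gap 0.0499
units [ 0.003 -0.026  2.487] q [-0.361  0.229 -0.046  1.295  0.     1.099]
```

View pics/up.png

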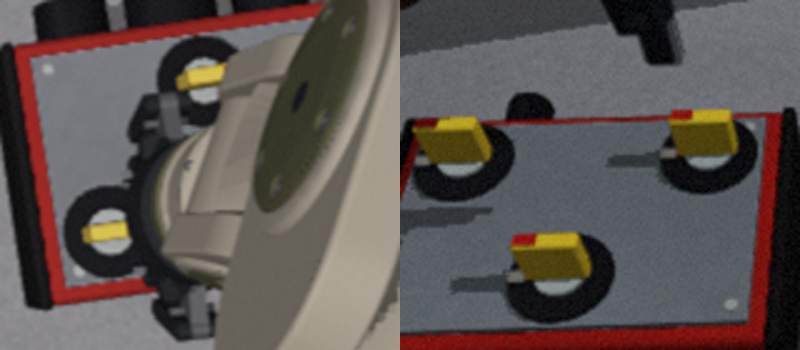

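The wing now lies in line with its mark, stripe towards it, like the others. I'll move the arm clear to check the angle and the sink unobstructed. In the tool axes (x pointing world +y), back toward the base is roughly tool −y.

```bash
python3 -m crank '{"travel":[[0.7,0,-0.2],[1.5,0,-0.4],[2.3,0,-0.6],[3.1,0,-0.6],[3.9,0,-0.6]],"turn":[0,0,0,0,0]}'
python3 -m crank '{"travel":[[0.7,0,0],[1.5,0,0],[2.3,0,0],[3.1,0,0],[3.1,0,0]],"turn":[0,0,0,0,0]}'
python3 - <<'E'
from workcell import *
import cv2
o=[]
for n,(u,v) in(("top",(437,205)),("scene",(120,225))):
    a=read_camera(n)["image"][v-65:v+65,u-80:u+80,::-1];o.append(cv2.resize(a,None,fx=4,fy=4,interpolation=cv2.INTER_CUBIC))
    cv2.imwrite(f"pics/fin_{n}.png",o[-1])
E
```

```text
clock: 8.38
tcp_pos: [0.5039, 0.0448, 0.262]
orientation: [0.0, 0.667, 0.745, 0.0]
wrist_force: [0.1, 0.5, 0.2]
finger_gap: 0.0501
clock: 8.8
tcp_pos: [0.4893, 0.1713, 0.2614]
orientation: [-0.001, 0.665, 0.747, 0.0]
wrist_force: [-0.0, -0.3, -0.3]
finger_gap: 0.0499
```

View pics/fin_top.png

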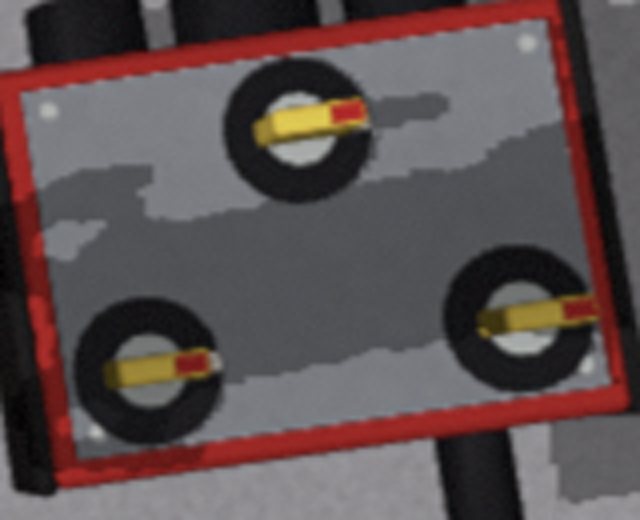

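View pics/fin_scene.png

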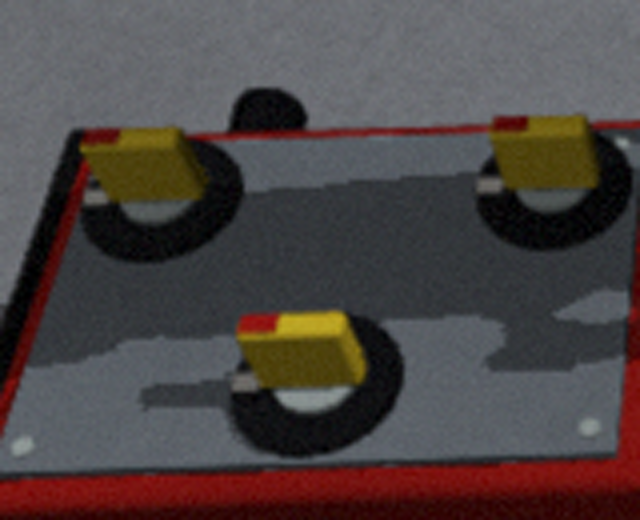

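The top view shows all three wings near-parallel with the stripe at the mark. In the scene crop A's top face centre is at about (540,124). A numeric check on sink and angle:

```bash
python3 - <<'E'
from h import *
g=lambda n,a,b,z:ray(n,*(((40,160) if n=="scene" else (357,140))+(np.array([a,b])+.5)/4-.5),z)
for z in(.166,.169):print(z,g("scene",540.5,124,z))
# wing top-face end midpoints, top view: far, striped
for k,p,q in(("A",(107,373),(211,359)),("B",(258,131),(367,110)),("C",(484,322),(597,306))):
    d=g("top",*q,.166)-g("top",*p,.166);print(k,np.degrees(np.arctan2(d[1],d[0])),np.hypot(*d[:2]))
for k,p,q in(("A",(492,118),(587,117)),("B",(82,131),(180,128)),("C",(239,317),(346,312)),("Afront",(497,131),(588,130)),("Cfront",(243,333),(350,331))):
    d=g("scene",*p,.166)-g("scene",*q,.166);print(k,np.degrees(np.arctan2(d[1],d[0])),np.hypot(*d[:2]))
E
```

```text
0.166 [ 0.51896322 -0.11145236  0.166     ]
0.169 [ 0.52154941 -0.1102893   0.169     ]
A -82.61421503786997 0.04396993987691886
B -79.40439018395793 0.04695079926118714
C -82.2220696845252 0.047682643761815365
A -83.9239477978941 0.0385327145936139
B -82.3677810585957 0.039304630427162444
C -81.34751406964023 0.03947544517603654
Afront -83.88935250253456 0.03668756966423963
Cfront -83.36193590670518 0.039445340770329594
```

```bash
python3 -c "
from workcell import *;print(get_state()['clock']);print(hand_in())"
```

```text
8.9
the job is handed in; nothing more can be done
None
```

I gripped the open fastener's wing, turned it about 1.54 rad clockwise into its detent, let go, moved the arm clear and handed in at 8.9 s. No verdict was reported.

- **Lock:** at the end of the turn the wrist felt about 0.67 N m, which suggests the stop was reached. The wing's striped end sits at its mark.
- **Angle:** the wing measured about −83° to −84°. The other two measured −79° to −83°, within the error of reading the pictures. They look untouched.
- **Forces:** wrist force readings stayed under about 14 N.
- **Not settled:** the 3 mm drop was too small to measure in the pictures. The height reading fits both the sunk and unsunk positions to about 1.5 mm, so the lock rests on the angle and the stop torque.

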